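# Check a tube-lifter spring on the bench spring tester

## Task

Take the spring unit out of the steel tray and stand it fully home in the round seat of the spring tester. Then press its cap down until the flange comes to rest on the tester's stop ring, which marks the test height, and keep it lightly against the ring (about 6 N on the ring, over and above the spring's own force; never more than 15 N) for two seconds. Let the cap rise again and leave the unit standing in the seat, without disturbing the other things on the bench.

Things in the scene. Friction and masses are not known exactly. Their poses are not given: they have to be found in the camera images.
- spring: The spring unit, plain metal, round, 100 mm tall at rest, about 0.27 kg: a foot (disc 36 mm diameter, 12 mm tall, lower edge chamfered 3.5 mm), a coil spring on a guide rod, and on top the cap (spring_cap). Stands upright in the tray at the start. Origin: centre of the foot's underside, z up along the unit.
- spring_cap: The unit's cap: a flange (disc 62 mm diameter, 5 mm thick) and on it a grip boss 30 mm in diameter and 35 mm tall; grip it by the boss. It slides straight down on the foot against the coil: about 1.5 N to start, then 0.3 N more per mm, at most 33 mm; it carries the foot when lifted. Origin: centre of the flange's underside, at rest 60 mm above the foot's underside and 40 mm below the boss's top.
- tester: The spring tester, fixed to the bench: a grey base plate 220 mm (x, from -155 to +65 mm) by 120 mm (y), 25 mm thick, with the round seat on its origin's axis, three thin columns around it and a round gauge on its -x side, towards the robot. Origin: on the bench below the seat's axis.
- ring_guide (a point): Point on the seat's axis, 62 mm above its floor, level with the columns' tops (columns 43 mm from the axis). Below it, between them, hangs the flat stop ring, concentric with the seat: bore 48 mm, outside 66 mm, 5 mm thick; the foot passes through it, the flange does not. Its top is 36 to 50 mm above the seat's floor, set anew each time and not measured: find it by feel.
- gauge (a point): Mean place of the face-up gauge beside the seat: a dial 80 mm across, 108 mm from the seat's axis, face 65 to 79 mm above the bench (it is set with the ring). The stop ring is sprung: about 1 N when the flange meets it, then 3 N more per mm, 7 mm in all. As it sinks, the needle turns clockwise by 0.13 rad per further N; at rest it points along the tester's -x, away from the seat.
- seat (a point): Centre of the seat's floor, 25 mm above the bench: a round socket 41 mm in inner diameter with a wall 6 mm high and 3.5 mm thick, in which the foot stands.
- tray: Shallow square steel tray, 150 mm by 150 mm, rim 16 mm high, floor 4 mm thick, fixed to the bench. Origin: centre of its underside.
- tube_rack: Wire rack of capped sample tubes, 66 by 132 mm, 99 mm tall; leave alone. Origin: centre of its underside.
- bottle: White plastic bottle, 60 mm in diameter, 150 mm tall; leave alone. Origin: centre of its underside.
- pot: Small lidded plastic waste pot, 84 mm in diameter, 92 mm tall; leave alone. Origin: centre of its underside.

How it is judged:
On the way, in this order (a step that is already met when the one before it is completed fails the run):
1. the spring unit's foot stands fully home in the tester's seat, upright (horizontal distance between spring and seat below 0.005 m and z of spring in the frame of seat below 0.003 m and angle between spring's own z axis and vertical below 0.08 rad), for 0.2 s.
2. the cap is pressed onto the stop ring and held lightly there (2 to 12 N on the ring) for 1.2 s, the foot in the seat (all of step 1 and contact force between spring_cap and tester between 2 and 12 N), for 1.2 s.
At the end, for the whole second after the job is handed in: The spring unit stands upright (within 0.08 rad) in the seat, its foot within 5 mm of the seat's centre and within 3 mm of its floor, at rest, with the cap back up within 3 mm of its free height and off the ring (all of step 1 and z of spring_cap in the frame of spring above 0.057 m and linear speed of spring below 0.02 m/s and contact force between spring_cap and tester below 0.5 N); the robot touches nothing.
It fails at once if the stop ring is pushed with more than 15 N (contact force between spring_cap and tester above 15 N).
It fails at once if the spring unit is tipped over (angle between spring's own z axis and vertical above 0.7 rad).
It fails at once if a bystander is moved by more than 20 mm (distance of any of tube_rack, bottle, pot from where it was at the start of the episode above 0.02 m).
It also fails if it takes over 64 s, if anything falls off the work surface, if the arm or the gripper's body presses on something with over 40 N, if the wrist force passes 120 N, or if a joint passes its speed limit or range.

## Robot

A 7-joint arm with a two-finger parallel gripper is mounted at the origin on the work surface. World frame = base frame: x ahead of the robot, y to its left, z up, the work surface at z = 0. Lengths are in m, angles in rad, forces in N, time in s.
With the tool pointing down it reaches from about 0.4 to 0.85 m from the base axis. Payload 10.4 kg.
Tool frame: the origin (TCP) lies on the centre line of the jaws, within the pads' length; the fingertips stand 17 mm ahead of it and the grasp point (between the pads) lies 2 mm behind it; z points along the fingers, y is the line along which they close (so a half turn about z gives the same grasp; the last joint's range is limited). The gripper opens to 85 mm and grips with 20 to 120 N. Pads are 22 mm wide; open, the fingers measure 114 mm over their backs; the gripper's body (76 mm by 85 mm) begins 54 mm behind the grasp point. The pads swing forward as they close: fully open they stand 13 mm farther back than shut.
Start: joints at [-1.248, 0.332, -0.065, 1.46, 0.022, 1.35, -0.088], TCP at [0.212, 0.588, 0.248] pointing down, gripper open.
Joint ranges: [-2.6, 2.6], [-0.5, 2.12], [-1.47, 1.34], [0.16, 2.42], [-1.27, 4.41], [0.06, 2.06], [-2.6, 2.6]. Speed limits (rad/s): [2.22, 2.22, 2.79, 2.79, 3.14, 3.14, 3.14].

## Interface

Orientations are given as a unit quaternion [x, y, z, w].
In Python, from workcell import sensors, imaging, order, spotter gives the robot as it stands. The module is installed in compiled form; this text tells all that it offers.
- The arm moves only by the shell command python3 -m inch 'ROWS' [FORCE]. ROWS is JSON, a list that holds one entry, the list of rows, each a list of 7 numbers: the shift along the tool's x, y, z in m, then the turn, a rotation vector about the tool's x, y, z in rad, then the closure, from -1 (fully open) to 1 (shut). In form: [[[x, y, z, ax, ay, az, hand], ...]]. A call has 1 to 10 rows; each row is the pose to reach, as a shift and turn from the pose commanded when the call began, along the tool's axes at that moment; what a row does not reach only later rows make up. A row lasts 1/10 s, in which the tool goes at most 50 mm and 8.59 degrees, less where a joint would pass 70% of its speed; a pose out of reach is approached as far as the arm can. A call with a gripper value outside its range is refused whole. The fingers move at their own pace and stop on an object; FORCE is the grip in N (left out, the last holds). Time passes only in rows, so rows that repeat a pose let the fingers close. It gives the time, the measured TCP pose, the force, the opening and the grip force at its end, in the units of the state.
- sensors.get_obs(): the state, without advancing time (a new reading comes with each control period).
- imaging.camera(name): name is "scene" or "top" or "wrist"; returns the picture (384x512x3 uint8, blue, green, red); there is no depth.
- imaging.calibration(name): a dict with "mtx" (3x3 intrinsics, pixels), "R" (3x3) and "t" (3): a world point X has camera coordinates R X + t; the wrist camera has in their place "tool_from_camera" (4x4, takes a point from camera to tool coordinates, whose origin is the TCP and whose axes are the flange's). Camera axes: x right, y down, z forward; pixel columns grow to the right and rows downward; lengths in m; the calibration is good to about 2 mm. A picture is of the moment at which its call begins: read the wrist's pose just before it. calibration takes no time and is no camera call.
- order.hand_in(): hands the job in; it is judged then, once.
Trained networks look in the newest picture that a camera, given by its name, has taken for a name from the list of things; names that differ only in an ending like _2 or _b are one class to them, and where a whole thing is asked for, a point or a joint stands for the part that bears it (a point fixed in the world has none). Each returns a list of dicts, best first, with "conf" (0 to 1); they miss things now and then, are a little off and sometimes report something else, mostly with a low value. They report only what shows in the picture. A call takes as long as a camera call.
- spotter.look_for(label, camera): "pixel" ([column, row] in pixels, amid what is visible of it).
The state is a dict: "clock": time; "joint_pos": joint angles; "joint_velocities": joint speeds; "tau": joint torques, N m; "position": TCP position; "ee_rot": TCP orientation; "ft_force": force on the tool from outside, world axes, zero at the start; "torque": the same for the moment, N m; "grip_width": opening from 0.0 (shut) to 1.0 (fully open); "grasp_force": force on a finger pad.
Only numpy, scipy, OpenCV 4.12 (cv2) and the standard library are available. Lean on these libraries where they do the work, as an engineer would, in place of code of your own. Each camera call takes 0.05 s, during which the arm holds its last target. There are 200 camera calls.

## Working session

There is one attempt and no reset: what is moved stays moved. The work goes in short steps, Python scripts to look and compute and a shell command to move; the robot and the scene stay as the last step left them, time stands still between calls to the robot, and variables do not carry over. Pictures are saved under pics/ and viewed, at most 10 in all, crops included, and the job is handed in when it is done.

```bash
mkdir -p pics; cat > h.py <<'E'
import numpy as np, cv2
from workcell import sensors, imaging, order, spotter
from scipy.spatial.transform import Rotation as Rn
def ray(cam,px,obs=None):
    c=imaging.calibration(cam); d=np.linalg.inv(c["mtx"])@[px[0],px[1],1]
    if "R" in c: R=np.array(c["R"]);return -R.T@c["t"], R.T@d
    o=obs or sensors.get_obs(); T=np.array(c["tool_from_camera"]); Rt=Rn.from_quat(o["ee_rot"]).as_matrix()
    return Rt@T[:3,3]+o["position"], Rt@T[:3,:3]@d
def atz(cam,px,z,obs=None):
    o,d=ray(cam,px,obs); return (o+d*(z-o[2])/d[2]).round(4)
E
python3 - <<'E'
from h import *
o=sensors.get_obs()
print(o)
for cam in ["scene","top"]:
    im=imaging.camera(cam); cv2.imwrite(f"pics/{cam}0.png",im)
    for n in ["spring","spring_cap","tester","gauge","tray","tube_rack","bottle","pot"]:
        print(cam,n,[(np.round(d["pixel"],1).tolist(),round(d["conf"],2)) for d in spotter.look_for(n,cam)[:2]])
print(imaging.calibration("wrist"))
a=cv2.imread("pics/scene0.png");b=cv2.imread("pics/top0.png")
cv2.imwrite("pics/both0.png",cv2.resize(np.vstack([a,b]),None,fx=.78,fy=.78))
E
```

```text
{'clock': 0.0, 'joint_pos': array([-1.24759115,  0.33284047, -0.06467879,  1.46096996,  0.02159   ,
        1.34994192, -0.08848011]), 'joint_velocities': array([-0.00021587, -0.00047528, -0.00083569, -0.00214835,  0.00091488,
       -0.00027011, -0.00125633]), 'tau': array([ 5.65003902e-04, -6.25461173e+01,  4.93400835e-02, -3.91581059e+01,
        1.61732017e-02,  1.04894087e-02, -1.56532349e-05]), 'position': array([0.21173334, 0.58764145, 0.24752181]), 'ee_rot': array([ 1.72032858e-01,  9.85090940e-01, -7.26567210e-04, -9.19361899e-05]), 'ft_force': array([ 0.96796953,  0.45856418, -0.09142187]), 'torque': array([ 0.01890939, -0.00813244, -0.00065599]), 'grasp_force': 0.0, 'grip_width': 1.0012439352252165}
scene spring [([244.0, 159.0], 0.61), ([212.6, 131.3], 0.25)]
scene spring_cap [([246.3, 154.2], 0.6)]
scene tester [([350.4, 239.5], 0.78)]
scene gauge [([349.8, 237.0], 0.91), ([212.9, 127.3], 0.73)]
scene tray [([256.9, 178.6], 0.92)]
scene tube_rack [([204.5, 210.7], 0.74), ([351.5, 241.1], 0.51)]
scene bottle [([211.7, 128.4], 0.78)]
scene pot [([362.2, 315.4], 0.89)]
top 
[... 181 characters left out ...]
], 0.68)]
top tray [([306.2, 213.2], 0.62)]
top tube_rack [([255.1, 139.4], 0.79)]
top bottle [([389.1, 196.5], 0.58)]
top pot [([112.6, 191.4], 0.66), ([304.4, 215.4], 0.34)]
{'mtx': array([[304.35517028,   0.        , 255.41414379],
       [  0.        , 304.35517028, 197.06190666],
       [  0.        ,   0.        ,   1.        ]]), 'tool_from_camera': array([[-8.94860860e-04, -9.61631841e-01, -2.74341762e-01,
         6.85845170e-02],
       [ 9.99999106e-01, -5.87942193e-04, -1.20096964e-03,
        -1.02760895e-04],
       [ 9.93593547e-04, -2.74342592e-01,  9.61631507e-01,
        -1.26204176e-01],
       [ 0.00000000e+00,  0.00000000e+00,  0.00000000e+00,
         1.00000000e+00]])}
```

View pics/top0.png

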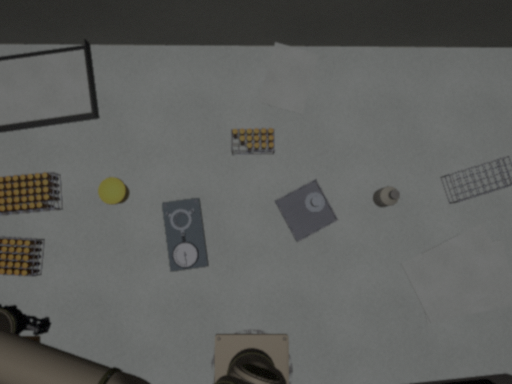

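View pics/scene0.png

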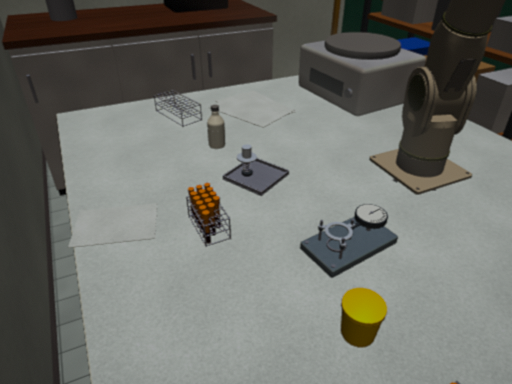

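The top view shows the tray around (306,210) with the spring at (316,202), the tester's seat at about (180,219) and its gauge at (185,256). The rack is at (254,140), the bottle at (387,196) and the pot at (113,190). The scene view matches this layout.

```bash
python3 - <<'E'
from h import *
print("spring top",atz("top",(316,202),.08),"scene cap",atz("scene",(246.3,154),.08))
print("seat",atz("top",(180,219),.07),"gauge",atz("top",(185.5,256),.072))
def tri(a,b):
    o1,d1=ray("top",a);o2,d2=ray("scene",b)
    s=np.linalg.lstsq(np.c_[d1,-d2],o2-o1,rcond=None)[0]; return (o1+d1*s[0]+o2+d2*s[1])/2
print(tri((316,202),(246,155)),tri((180,219),(339,231)))
for n,p in dict(rack=(254,140),bottle=(387,196),pot=(113,190)).items(): print(n,atz("top",p,.09))
c=imaging.calibration("top");print(-np.array(c["R"]).T@c["t"])
o=sensors.get_obs();print(Rn.from_quat(o["ee_rot"]).as_matrix().round(4))
im=cv2.imread("pics/top0.png")
cv2.imwrite("pics/topc.png",cv2.resize(im[160:290,140:360],None,fx=3.6,fy=3.6,interpolation=cv2.INTER_CUBIC))
E
```

```text
spring top [ 0.5241 -0.1972  0.08  ] scene cap [ 0.5297 -0.1889  0.08  ]
seat [0.472  0.2189 0.07  ] gauge [0.3595 0.2005 0.072 ]
[ 0.5255715  -0.19903195  0.07005693] [0.47129948 0.21925594 0.07110551]
rack [ 0.7137 -0.0072  0.09  ]
bottle [ 0.5421 -0.4129  0.09  ]
pot [0.5588 0.4199 0.09  ]
[0.41672081 0.01562434 1.58025677]
[[-9.408e-01  3.389e-01  0.000e+00]
 [ 3.389e-01  9.408e-01  1.000e-04]
 [ 0.000e+00  1.000e-04 -1.000e+00]]
```

View pics/topc.png

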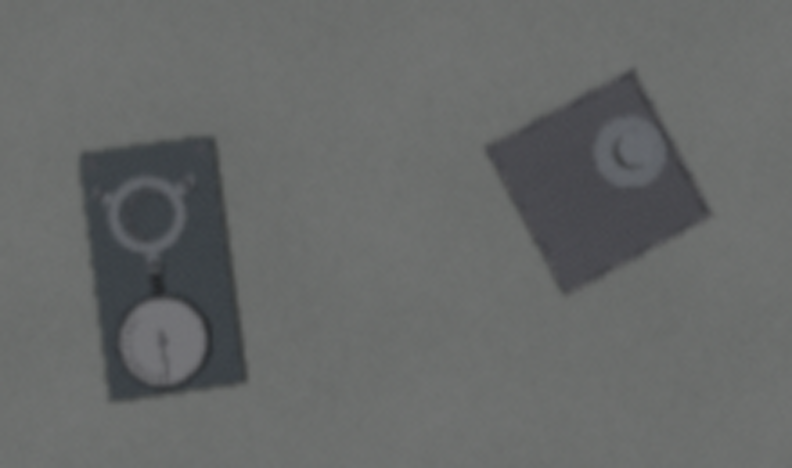

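```bash
python3 -m inch '[[[-0.04,-0.028,0,0,0,0,-1],[-0.08,-0.056,0,0,0,0,-1],[-0.12,-0.084,0,0,0,0,-1],[-0.16,-0.112,0,0,0,0,-1],[-0.2,-0.14,0,0,0,0,-1],[-0.24,-0.168,0,0,0,0,-1],[-0.28,-0.196,0,0,0,0,-1],[-0.32,-0.224,0,0,0,0,-1],[-0.35,-0.245,0,0,0,0,-1],[-0.37,-0.259,0,0,0,0,-1]]]'
python3 -m inch '[[[0,0,0,0,0,0,-1],[0,0,0,0,0,0,-1]]]'
python3 - <<'E'
from h import *
o=sensors.get_obs();im=imaging.camera("wrist");cv2.imwrite("pics/w1.png",im)
print(o["clock"],o["position"],o["ee_rot"],o["joint_pos"],o["ft_force"])
for n in ["seat","ring_guide","tester","gauge"]: print(n,[(np.round(d["pixel"],1).tolist(),round(d["conf"],2)) for d in spotter.look_for(n,"wrist")[:2]])
E
```

```text
clock: 1.9
position: [0.4737, 0.2159, 0.2486]
ee_rot: [0.174, 0.985, 0.0, 0.0]
ft_force: [0.4, 0.6, -0.5]
grip_width: 0.998
grasp_force: 0.0
clock: 2.1
position: [0.4721, 0.219, 0.2484]
ee_rot: [0.172, 0.985, 0.0, -0.0]
ft_force: [0.6, 0.5, -0.4]
grip_width: 1.004
grasp_force: 0.0
2.1 [0.472139   0.21896755 0.24835589] [ 1.72455714e-01  9.85017253e-01  1.88987500e-04 -5.49924412e-05] [-0.74893865  0.09562853  0.24340503  1.74828261 -0.02425886  1.30040755
  0.72402668] [ 0.59792041  0.47488856 -0.43323338]
seat []
ring_guide [([229.2, 126.4], 0.67), ([183.8, 347.2], 0.6)]
tester [([233.3, 126.5], 0.93), ([21.7, 278.6], 0.26)]
gauge [([232.9, 123.9], 0.89)]
```

View pics/w1.png

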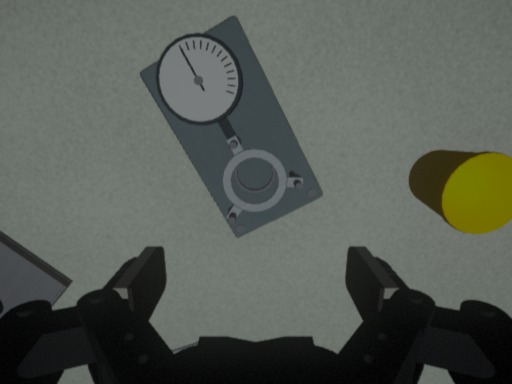

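The wrist view shows the tester with the stop ring centred at about (255,180). The column tops are near (234,143), (296,180) and (233,214), the gauge is at (199,79), and the seat shows through the bore.

```bash
python3 - <<'E'
from h import *
im=cv2.imread("pics/w1.png");g=cv2.cvtColor(im,6)
c=im[125:235,205:315];cv2.imwrite("pics/w1c.png",cv2.convertScaleAbs(cv2.resize(c,None,fx=5.4,fy=5.4,interpolation=cv2.INTER_CUBIC),alpha=1.6))
m=(g[140:222,215:300]>105).astype(np.uint8)
cs,h=cv2.findContours(m,cv2.RETR_CCOMP,cv2.CHAIN_APPROX_NONE)
for k in cs:
    if len(k)>40: print(len(k),cv2.fitEllipse(k))
E
```

```text
62 ((76.51021575927734, 76.7493896484375), (10.02713394165039, 28.74925994873047), 74.24568176269531)
46 ((3.452622175216675, 75.40341186523438), (8.369384765625, 20.58221435546875), 160.46044921875)
175 ((39.16851806640625, 39.92216873168945), (58.89815139770508, 61.039581298828125), 89.92879486083984)
143 ((39.2415657043457, 40.484561920166016), (49.62430953979492, 50.67774200439453), 82.82669830322266)
```

View pics/w1c.png

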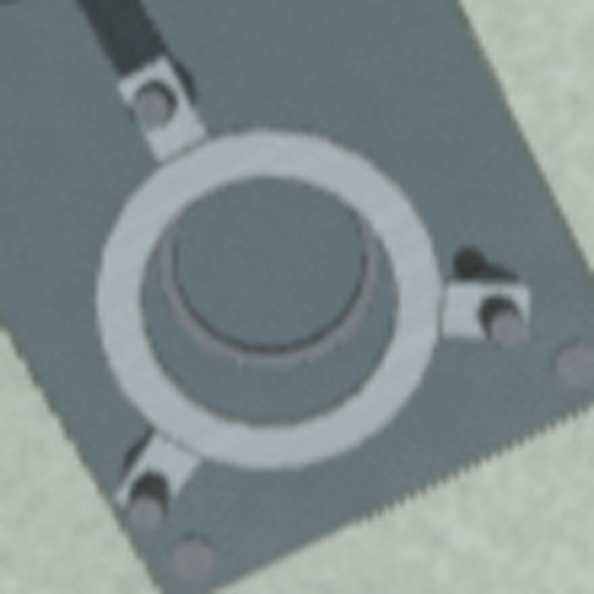

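The zoomed crop shows the ring's outer edge centred at crop (268,299), the column tops at (153,103), (508,328) and (147,510), and the seat wall visible through the bore.

```bash
cat >> h.py <<'E'
def circ(P):
    P=np.array(P);A=np.c_[2*P,np.ones(len(P))];s=np.linalg.lstsq(A,(P**2).sum(1),rcond=None)[0]
    return s[:2],np.sqrt(s[2]+s[:2]@s[:2])
E
python3 - <<'E'
from h import *
o=sensors.get_obs()
f=lambda p,z: atz("wrist",(p[0]/5.4+205,p[1]/5.4+125),z,o)[:2]
print("cols",circ([f(p,.087) for p in [(153,103),(508,328),(147,510)]]))
t=np.linspace(0,6.28,25)[:-1]
for z in (.061,.065,.07,.075):
    print(z,circ([f((268.5+172.5*np.cos(a),299+170*np.sin(a)),z) for a in t]), circ([f((268+129*np.cos(a),302+126*np.sin(a)),z) for a in t]))
print("seat",circ([f(p,.031) for p in [(162,260),(378,260),(270,364),(190,324),(348,328)]]))
print("gauge",atz("wrist",(199,79),.072,o))
E
```

```text
cols (array([0.47131395, 0.21891333]), np.float64(0.04312132643199499))
0.061 (array([0.47453011, 0.21765914]), np.float64(0.03385735694022977)) (array([0.47465397, 0.21750656]), np.float64(0.025223682627831274))
0.065 (array([0.47366261, 0.21796806]), np.float64(0.03343601465104933)) (array([0.47376457, 0.21785829]), np.float64(0.024902847019307082))
0.07 (array([0.47259497, 0.21838926]), np.float64(0.032893882027891834)) (array([0.47270439, 0.21826968]), np.float64(0.024499053340562744))
0.075 (array([0.47151252, 0.2187933 ]), np.float64(0.032352608572819304)) (array([0.47161074, 0.21866831]), np.float64(0.024099573748487497))
seat (array([0.47178652, 0.21897559]), np.float64(0.02283125709230396))
gauge [0.3628 0.2028 0.072 ]
```

```bash
python3 -m inch '[[[-0.022,-0.043,0,0,0,0,-1],[-0.044,-0.086,0,0,0,0,-1],[-0.066,-0.129,0,0,0,0,-1],[-0.088,-0.172,0,0,0,0,-1],[-0.11,-0.215,0,0,0,0,-1],[-0.132,-0.258,0,0,0,0,-1],[-0.154,-0.301,0,0,0,0,-1],[-0.176,-0.344,0,0,0,0,-1],[-0.191,-0.373,0,0,0,0,-1],[-0.191,-0.373,0,0,0,0,-1]]]'
python3 -m inch '[[[0,0,0,0,0,0,-1],[0,0,0,0,0,0,-1]]]'
python3 - <<'E'
from h import *
o=sensors.get_obs();im=imaging.camera("wrist");cv2.imwrite("pics/w2.png",im)
print(o["clock"],o["position"],o["ee_rot"],o["joint_pos"],o["ft_force"])
for n in ["spring","spring_cap"]: print(n,[(np.round(d["pixel"],1).tolist(),round(d["conf"],2)) for d in spotter.look_for(n,"wrist")[:2]])
c=im[110:250,185:325];cv2.imwrite("pics/w2c.png",cv2.convertScaleAbs(cv2.resize(c,None,fx=4.2,fy=4.2,interpolation=cv2.INTER_CUBIC),alpha=1.6))
E
```

```text
clock: 3.35
position: [0.5247, -0.2015, 0.2483]
ee_rot: [0.175, 0.985, -0.001, 0.0]
ft_force: [0.1, -0.3, -0.8]
grip_width: 1.001
grasp_force: 0.0
clock: 3.55
position: [0.5257, -0.195, 0.2481]
ee_rot: [0.171, 0.985, 0.0, -0.0]
ft_force: [0.3, -0.0, 0.1]
grip_width: 0.997
grasp_force: 0.0
3.55 [ 0.52574921 -0.19501324  0.2481211 ] [ 1.70909727e-01  9.85286606e-01  3.79614496e-04 -1.56116798e-04] [-0.26220335  0.20568607  0.62056425  1.66439087 -0.12390185  1.31142576
  1.60759125] [ 0.30536326 -0.03459021  0.14435543]
spring [([259.3, 178.8], 0.86)]
spring_cap [([256.9, 180.0], 0.85)]
```

View pics/w2c.png

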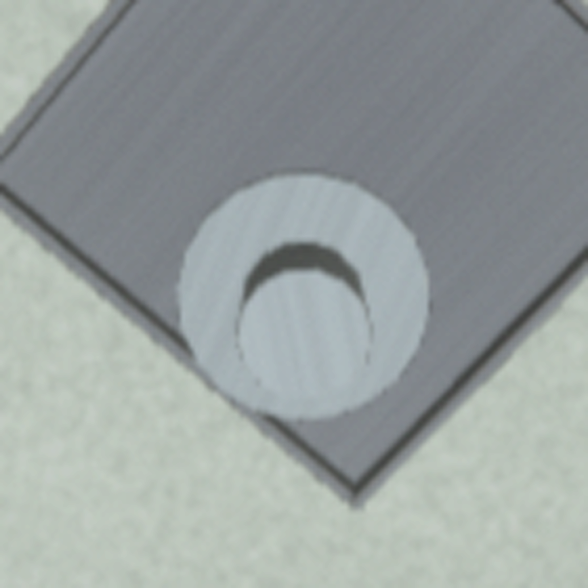

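The crop shows the flange centred at (304,296) with radius 125, and the boss top at (305,335), near the tray's far corner.

```bash
python3 - <<'E'
from h import *
o=sensors.get_obs();R=Rn.from_quat(o["ee_rot"]).as_matrix()
t=np.linspace(0,6.28,25)[:-1]
for cx,cy,rx,ry,z in [(304,296,125,122,.069),(305,335,67,65,.104)]:
    c,r=circ([atz("wrist",((cx+rx*np.cos(a))/4.2+185,(cy+ry*np.sin(a))/4.2+110),z,o)[:2] for a in t])
    print(c,r,R.T@(np.r_[c,.088]-o["position"]))
E
```

```text
[ 0.5278285  -0.19425269] 0.030604541058342483 [-0.00167385  0.00155969  0.16032396]
[ 0.52799581 -0.19427433] 0.014655540919042389 [-0.00183867  0.00159566  0.16032397]
```

```bash
python3 -m inch '[[[-0.0018,0.0016,0.03,0,0,0,-1],[-0.0018,0.0016,0.065,0,0,0,-1],[-0.0018,0.0016,0.09,0,0,0,-1],[-0.0018,0.0016,0.115,0,0,0,-1],[-0.0018,0.0016,0.115,0,0,0,-1],[-0.0018,0.0016,0.115,0,0,0,-1]]]'; python3 - <<'E'
from h import *
o=sensors.get_obs();R=Rn.from_quat(o["ee_rot"]).as_matrix();print(o["position"],R.T@(np.r_[.5279,-.1943,.091]-o["position"]))
E
```

```text
clock: 4.3
position: [0.5279, -0.1954, 0.1339]
ee_rot: [0.172, 0.985, 0.0, -0.0]
ft_force: [0.5, -0.4, 1.0]
grip_width: 0.999
grasp_force: 0.0
[ 0.52787423 -0.1954003   0.1338965 ] [0.00034384 0.0010431  0.04289656]
```

```bash
python3 -m inch '[[[0.0003,0.001,0.015,0,0,0,-1],[0.0003,0.001,0.03,0,0,0,-1],[0.0003,0.001,0.042,0,0,0,-1],[0.0003,0.001,0.042,0,0,0,-1],[0.0003,0.001,0.042,0,0,0,0],[0.0003,0.001,0.042,0,0,0,1],[0.0003,0.001,0.042,0,0,0,1],[0.0003,0.001,0.042,0,0,0,1],[0.0003,0.001,0.042,0,0,0,1],[0.0003,0.001,0.042,0,0,0,1]]]' 60
python3 -m inch '[[[0,0,0,0,0,0,1],[0,0,0,0,0,0,1],[0,0,0,0,0,0,1]]]'
```

```text
clock: 5.3
position: [0.528, -0.1947, 0.0916]
ee_rot: [0.172, 0.985, 0.0, 0.0]
ft_force: [0.5, -0.0, 2.6]
grip_width: 0.336
grasp_force: 59.0
clock: 5.6
position: [0.5279, -0.1947, 0.0914]
ee_rot: [0.172, 0.985, 0.0, 0.0]
ft_force: [1.0, 0.6, 1.6]
grip_width: 0.333
grasp_force: 59.0
```

```bash
python3 -m inch '[[[0,0,-0.02,0,0,0,1],[0,0,-0.05,0,0,0,1],[0,0,-0.08,0,0,0,1],[0,0,-0.11,0,0,0,1],[0,0,-0.12,0,0,0,1],[0,0,-0.12,0,0,0,1],[0,0,-0.12,0,0,0,1]]]'; python3 - <<'E'
from h import *
o=sensors.get_obs();R=Rn.from_quat(o["ee_rot"]).as_matrix();print(o["position"],R.T@(np.r_[.4717,.2189,o["position"][2]]-o["position"]))
E
```

```text
clock: 6.3
position: [0.527, -0.1944, 0.2096]
ee_rot: [0.172, 0.985, 0.0, -0.001]
ft_force: [-0.4, 0.3, -3.8]
grip_width: 0.333
grasp_force: 60.9
[ 0.52700481 -0.19440687  0.20957301] [1.92051801e-01 3.70131286e-01 3.57391976e-04]
```

```bash
python3 -m inch '[[[0.01,0.019,0,0,0,0,1],[0.03,0.057,0,0,0,0,1],[0.05,0.096,0,0,0,0,1],[0.07,0.134,0,0,0,0,1],[0.09,0.172,0,0,0,0,1],[0.11,0.211,0,0,0,0,1],[0.13,0.249,0,0,0,0,1],[0.15,0.288,0,0,0,0,1],[0.17,0.327,0,0,0,0,1],[0.18,0.347,0,0,0,0,1]]]'
python3 -m inch '[[[0.008,0.016,0,0,0,0,1],[0.012,0.023,0,0,0,0,1],[0.012,0.023,0,0,0,0,1],[0.012,0.023,0,0,0,0,1]]]'
python3 - <<'E'
from h import *
o=sensors.get_obs();R=Rn.from_quat(o["ee_rot"]).as_matrix();print(o["position"],o["ee_rot"],R.T@(np.r_[.4717,.2189,.1125]-o["position"]))
im=imaging.camera("wrist");cv2.imwrite("pics/w3.png",im)
E
```

```text
clock: 7.3
position: [0.4738, 0.1966, 0.2091]
ee_rot: [0.17, 0.985, -0.0, -0.002]
ft_force: [0.4, -0.7, -3.8]
grip_width: 0.333
grasp_force: 61.0
clock: 7.7
position: [0.4725, 0.2171, 0.2105]
ee_rot: [0.173, 0.985, -0.001, -0.0]
ft_force: [0.1, -1.0, -2.9]
grip_width: 0.333
grasp_force: 61.0
[0.47249021 0.21708108 0.21053047] [ 1.72602900e-01  9.84991211e-01 -6.25684895e-04 -4.01718001e-04] [0.0013052  0.00157628 0.09802917]
```

View pics/w3.png

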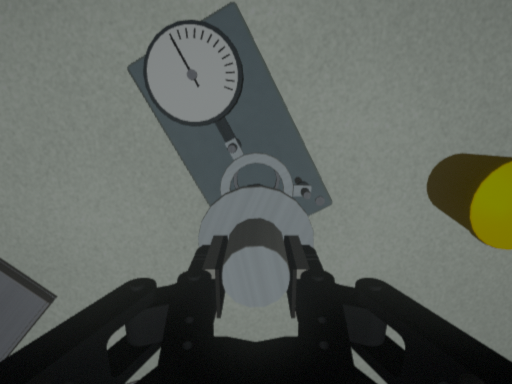

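The unit hangs straight in the jaws, with the flange at about (257,225). The ring is at (258,180) behind it, and the gauge at (192,74) is at rest.

```bash
python3 -m inch '[[[0.0013,0.0016,0,0,0,0,1],[0.0013,0.0016,0.015,0,0,0,1],[0.0013,0.0016,0.03,0,0,0,1],[0.0013,0.0016,0.04,0,0,0,1],[0.0013,0.0016,0.04,0,0,0,1],[0.0013,0.0016,0.04,0,0,0,1]]]'
python3 - <<'E'
from h import *
o=sensors.get_obs();R=Rn.from_quat(o["ee_rot"]).as_matrix();print(o["position"],o["ee_rot"],R.T@(np.r_[.4717,.2189,.1125]-o["position"]),o["ft_force"])
E
```

```text
clock: 8.35
position: [0.472, 0.2202, 0.1717]
ee_rot: [0.172, 0.985, 0.0, 0.0]
ft_force: [-0.6, 0.8, -3.0]
grip_width: 0.331
grasp_force: 61.0
[0.47201653 0.22018744 0.17167676] [1.72269589e-01 9.85049832e-01 9.92605708e-05 8.39624395e-05] [-0.00013144 -0.00133174  0.05917648] [-0.62937901  0.75235319 -3.03940642]
```

```bash
python3 -m inch '[[[0,-0.001,0.01,0,0,0,1],[0,-0.001,0.02,0,0,0,1],[0,-0.001,0.03,0,0,0,1],[0,-0.001,0.035,0,0,0,1],[0,-0.001,0.035,0,0,0,1],[0,-0.001,0.035,0,0,0,1]]]'
python3 - <<'E'
from h import *
o=sensors.get_obs();R=Rn.from_quat(o["ee_rot"]).as_matrix();print(o["position"],o["ee_rot"],R.T@(np.r_[.4717,.2189,.1125]-o["position"]),o["ft_force"])
E
```

```text
clock: 8.95
position: [0.4715, 0.2194, 0.1363]
ee_rot: [0.172, 0.985, -0.0, -0.0]
ft_force: [0.3, 0.2, -2.9]
grip_width: 0.332
grasp_force: 61.0
[0.47152734 0.21944601 0.13632025] [ 1.72045806e-01  9.85088950e-01 -1.52567685e-06 -1.72042179e-05] [-0.00034831 -0.00045494  0.02382024] [ 0.27188423  0.24566419 -2.94511054]
```

```bash
python3 -m inch '[[[-0.0003,-0.0005,0.007,0,0,0,1],[-0.0003,-0.0005,0.013,0,0,0,1],[-0.0003,-0.0005,0.019,0,0,0,1],[-0.0003,-0.0005,0.021,0,0,0,1],[-0.0003,-0.0005,0.021,0,0,0,1],[-0.0003,-0.0005,0.021,0,0,0,1]]]'
python3 -m inch '[[[0,0,0.0025,0,0,0,1],[0,0,0.0025,0,0,0,1],[0,0,0.0025,0,0,0,1]]]'
```

```text
clock: 9.55
position: [0.4717, 0.2189, 0.1154]
ee_rot: [0.172, 0.985, 0.0, 0.0]
ft_force: [0.1, 0.3, -2.4]
grip_width: 0.333
grasp_force: 61.0
clock: 9.85
position: [0.4718, 0.2191, 0.1131]
ee_rot: [0.172, 0.985, 0.0, 0.0]
ft_force: [0.2, -0.1, -1.1]
grip_width: 0.332
grasp_force: 61.2
```

```bash
python3 -m inch '[[[0,0,0.002,0,0,0,1],[0,0,0.002,0,0,0,1],[0,0,0.002,0,0,0,1]]]'
```

```text
clock: 10.15
position: [0.4718, 0.2191, 0.1111]
ee_rot: [0.172, 0.985, 0.0, 0.0]
ft_force: [1.9, 1.1, 2.4]
grip_width: 0.332
grasp_force: 61.4
```

```bash
for i in 1 2 3; do python3 -m inch '[[[0,0,0,0,0,0,1]]]' | grep -E "posi|ft"; done; python3 -m inch '[[[0,0,0.002,0,0,0,1],[0,0,0.002,0,0,0,1]]]'| grep -E "posi|ft";python3 -m inch '[[[0,0,0.002,0,0,0,1],[0,0,0.002,0,0,0,1]]]'| grep -E "posi|ft"; python3 -m inch '[[[0,0,0.001,0,0,0,1],[0,0,0.002,0,0,0,1],[0,0,0.002,0,0,0,1],[0,0,0.002,0,0,0,1]]]'| grep -E "posi|ft"
```

```text
position: [0.4718, 0.219, 0.1111]
ft_force: [0.7, 1.1, 1.9]
position: [0.4718, 0.219, 0.111]
ft_force: [0.3, 0.9, 2.1]
position: [0.4718, 0.219, 0.111]
ft_force: [0.8, 0.7, 2.7]
position: [0.4717, 0.219, 0.1087]
ft_force: [2.4, 1.3, 2.7]
position: [0.4717, 0.219, 0.1067]
ft_force: [2.2, 1.5, 3.6]
position: [0.4717, 0.219, 0.1049]
ft_force: [2.3, 2.7, 3.5]
```

```bash
for i in 1 2; do python3 -m inch '[[[0,0,0.0015,0,0,0,1],[0,0,0.0015,0,0,0,1],[0,0,0.0015,0,0,0,1]]]'| grep -E "posi|ft";done
```

```text
position: [0.4717, 0.219, 0.1034]
ft_force: [2.7, 3.3, 4.5]
position: [0.4717, 0.219, 0.1019]
ft_force: [2.3, 2.9, 4.7]
```

```bash
python3 -m inch '[[[0,0,0.001,0,0,0,1],[0,0,0.001,0,0,0,1],[0,0,0.001,0,0,0,1]]]'| grep -E "posi|ft"; python3 -m inch '[[[0,0,0,0,0,0,1]]]' | grep ft
```

```text
position: [0.4717, 0.219, 0.101]
ft_force: [2.3, 3.3, 6.3]
ft_force: [2.7, 2.0, 6.8]
```

```bash
python3 -m inch '[[[0,0,0.0007,0,0,0,1],[0,0,0.0007,0,0,0,1],[0,0,0.0007,0,0,0,1]]]'| grep -E "posi|ft"; python3 -m inch '[[[0,0,0,0,0,0,1]]]' | grep ft;  python3 - <<'E'
from h import *
a=imaging.camera("wrist"); cv2.imwrite("pics/w4.png",a); print(sensors.get_obs()["clock"])
b=cv2.imread("pics/w3.png")
cv2.imwrite("pics/w4b.png",cv2.convertScaleAbs(cv2.resize(a[:300],None,fx=1.5,fy=1.5,interpolation=cv2.INTER_CUBIC),alpha=1.4))
E
```

```text
position: [0.4718, 0.219, 0.1005]
ft_force: [2.6, 1.5, 6.8]
ft_force: [1.2, 2.7, 7.4]
12.7
```

View pics/w4b.png

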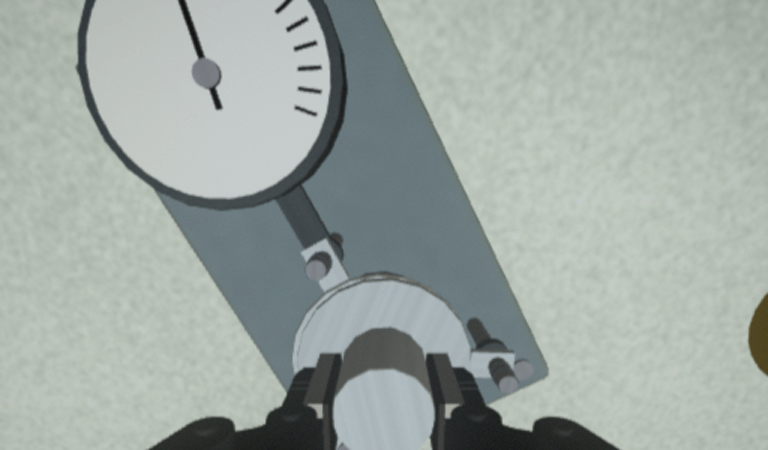

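The view shows the gauge with its needle running from (219,108) up to (180,0). It has turned slightly clockwise relative to the base edge, and the flange is down at the ring.

```bash
cat >> h.py <<'E'
import sys
def needle(im,o,z=.076):
    # rectify gauge face to world plane around gauge, find needle by dark pixels near the hub
    c=np.array([.3628,.2028]); n=240; s=.0005
    pts=[]
    cal=imaging.calibration("wrist");T=np.array(cal["tool_from_camera"]);Rt=Rn.from_quat(o["ee_rot"]).as_matrix()
    R=(Rt@T[:3,:3]).T; t=-R@(Rt@T[:3,3]+o["position"])
    gx,gy=np.meshgrid(np.arange(n)-n/2,np.arange(n)-n/2)
    X=np.stack([c[0]+gx*s,c[1]+gy*s,np.full_like(gx,z)],-1)@R.T+t; p=X@cal["mtx"].T; p=(p[...,:2]/p[...,2:]).astype(np.float32)
    return cv2.remap(cv2.cvtColor(im,6),p[...,0],p[...,1],cv2.INTER_CUBIC,borderValue=0)
E
python3 - <<'E'
from h import *
o=sensors.get_obs();print(o["position"])
def yaw(a,b,o,z): 
    d=atz("wrist",b,z,o)-atz("wrist",a,z,o); return np.degrees(np.arctan2(d[1],d[0]))
o3=dict(position=np.array([.47249,.21708,.21053]),ee_rot=o["ee_rot"])
e=lambda x,y:(x/1.5,y/1.5)
print("now needle",yaw(e(219,108),e(180,0),o,.077),"edge",yaw(e(548,375),e(375,0),o,.025))
print("before needle",yaw((198,86),(171,36),o3,.077),"edge",yaw((330,204),(235,3),o3,.025))
a=cv2.imread("pics/w4.png");b=cv2.imread("pics/w3.png")
cv2.imwrite("pics/rect.png",cv2.resize(np.hstack([needle(b,o3),needle(a,o)]),None,fx=1.6,fy=1.6))
E
```

```text
[0.47173371 0.21895713 0.1004832 ]
now needle 176.388114990777 edge -172.3441522342568
before needle -172.28522049558407 edge -172.44257088356053
```

View pics/rect.png

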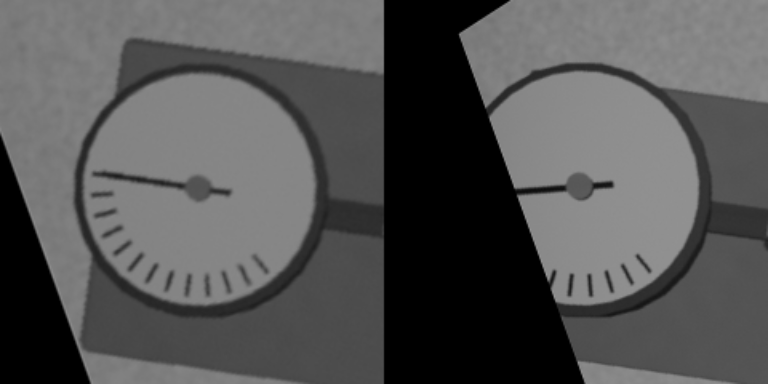

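The needle has turned 11° clockwise since the at-rest picture, which is about 2.5 N on the ring. I'll go 1.1 mm further and hold.

```bash
python3 -m inch '[[[0,0,0.0006,0,0,0,1],[0,0,0.0011,0,0,0,1],[0,0,0.0011,0,0,0,1],[0,0,0.0011,0,0,0,1]]]'| grep -E "clo|posi|ft|width"; python3 - <<'E'
from h import *
o=sensors.get_obs();a=imaging.camera("wrist");cv2.imwrite("pics/w5.png",a)
g=needle(a,o)[60:180,60:180]; cv2.imwrite("pics/r5.png",g)
# hub at rect px (122,117): dark-score by angle for the tail (opposite side) and needle
G=needle(a,o).astype(float)
for nm,G in (("w4",needle(cv2.imread("pics/w4.png"),o).astype(float)),("w5",G)):
    best=[]
    for d in np.arange(120,240,1.):
        u=np.array([np.cos(np.radians(d)),np.sin(np.radians(d))]);r=np.r_[np.arange(12,34),-np.arange(12,19)]
        p=(np.array([122,117])+r[:,None]*u).astype(np.float32)
        best.append((cv2.remap(G.astype(np.float32),p[:,:1].copy(),p[:,1:].copy(),1).mean(),d))
    print(nm,sorted(best)[:3])
E
```

```text
clock: 13.1
position: [0.4718, 0.219, 0.0996]
ft_force: [1.2, 2.8, 10.7]
grip_width: 0.332
w4 [(np.float32(16.38214), np.float64(176.0)), (np.float32(16.983364), np.float64(175.0)), (np.float32(19.987305), np.float64(177.0))]
w5 [(np.float32(17.219357), np.float64(157.0)), (np.float32(17.795124), np.float64(158.0)), (np.float32(19.49963), np.float64(156.0))]
```

The gauge and the wrist force both give about 5 N on the ring. I'll add 0.2 mm and hold.

```bash
for i in 1; do python3 -m inch '[[[0,0,0.0002,0,0,0,1],[0,0,0.0002,0,0,0,1],[0,0,0.0002,0,0,0,1],[0,0,0.0002,0,0,0,1],[0,0,0.0002,0,0,0,1],[0,0,0.0002,0,0,0,1],[0,0,0.0002,0,0,0,1],[0,0,0.0002,0,0,0,1],[0,0,0.0002,0,0,0,1],[0,0,0.0002,0,0,0,1]]]'| grep -E "clo|posi|ft"; python3 -m inch '[[[0,0,0,0,0,0,1],[0,0,0,0,0,0,1],[0,0,0,0,0,0,1],[0,0,0,0,0,0,1],[0,0,0,0,0,0,1],[0,0,0,0,0,0,1],[0,0,0,0,0,0,1],[0,0,0,0,0,0,1],[0,0,0,0,0,0,1],[0,0,0,0,0,0,1]]]'| grep -E "clo|posi|ft";done; python3 - <<'E'
from h import *
o=sensors.get_obs();a=imaging.camera("wrist");G=needle(a,o).astype(np.float32);best=[]
for d in np.arange(120,240,1.):
    u=np.array([np.cos(np.radians(d)),np.sin(np.radians(d))]);r=np.r_[np.arange(12,34),-np.arange(12,19)]
    p=(np.array([122,117])+r[:,None]*u).astype(np.float32)
    best.append((cv2.remap(G,p[:,:1].copy(),p[:,1:].copy(),1).mean(),d))
print(sorted(best)[:2])
E
```

```text
clock: 14.15
position: [0.4718, 0.219, 0.0994]
ft_force: [0.3, 2.0, 11.5]
clock: 15.15
position: [0.4718, 0.219, 0.0995]
ft_force: [1.2, 1.8, 11.2]
[(np.float32(17.092134), np.float64(154.0)), (np.float32(17.478954), np.float64(155.0))]
```

Force held at about 5.5 N for 2 s. Next I raise the cap to its free height and release.

```bash
python3 -m inch '[[[0,0,-0.002,0,0,0,1],[0,0,-0.005,0,0,0,1],[0,0,-0.008,0,0,0,1],[0,0,-0.011,0,0,0,1],[0,0,-0.0125,0,0,0,1],[0,0,-0.0125,0,0,0,1],[0,0,-0.0125,0,0,0,1]]]'| grep -E "clo|posi|ft"
```

```text
clock: 15.9
position: [0.4714, 0.2187, 0.111]
ft_force: [1.9, 2.0, 1.3]
```

```bash
python3 -m inch '[[[0,0,-0.001,0,0,0,1],[0,0,-0.001,0,0,0,1],[0,0,-0.001,0,0,0,0.2],[0,0,-0.001,0,0,0,-0.2],[0,0,-0.001,0,0,0,-0.6],[0,0,-0.001,0,0,0,-1],[0,0,-0.001,0,0,0,-1],[0,0,-0.001,0,0,0,-1],[0,0,-0.001,0,0,0,-1],[0,0,-0.001,0,0,0,-1]]]'
python3 -m inch '[[[0,0,-0.01,0,0,0,-1],[0,0,-0.03,0,0,0,-1],[0,0,-0.06,0,0,0,-1],[0,0,-0.1,0,0,0,-1],[0,0,-0.136,0,0,0,-1],[0,0,-0.136,0,0,0,-1],[0,0,-0.136,0,0,0,-1]]]'
python3 - <<'E'
from h import *
im=imaging.camera("wrist");print(sensors.get_obs()["position"],sensors.get_obs()["clock"]);cv2.imwrite("pics/w6.png",im)
c=im[110:250,185:325];cv2.imwrite("pics/w6c.png",cv2.convertScaleAbs(cv2.resize(c,None,fx=4.2,fy=4.2,interpolation=cv2.INTER_CUBIC),alpha=1.6))
E
```

```text
clock: 16.9
position: [0.4716, 0.2188, 0.1123]
ee_rot: [0.172, 0.985, 0.0, -0.0]
ft_force: [1.0, 0.5, -0.2]
grip_width: 1.0
grasp_force: 0.0
clock: 17.6
position: [0.4719, 0.219, 0.2495]
ee_rot: [0.172, 0.985, 0.001, 0.001]
ft_force: [-0.4, -0.0, -1.2]
grip_width: 1.009
grasp_force: 0.0
[0.4713603  0.21873701 0.24826163] 17.65
```

View pics/w6c.png

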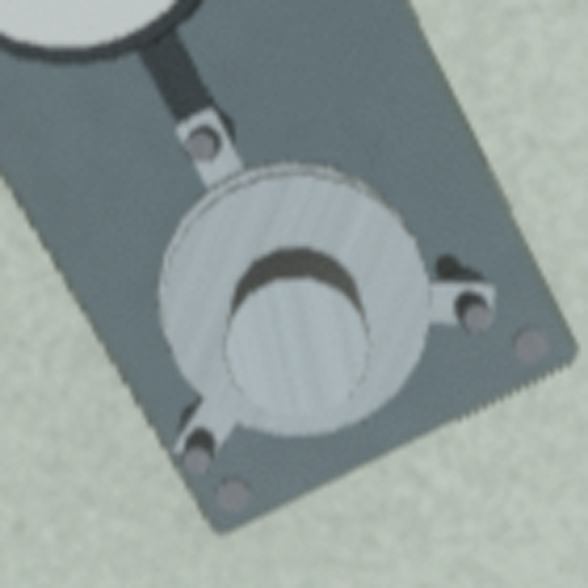

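The unit stands upright and centred between the columns. The flange is at crop (295,304) with r≈135 and the boss top at (297,343) with r≈72. A quick check of height and tilt follows.

```bash
python3 - <<'E'
from h import *
o=sensors.get_obs()
t=np.linspace(0,6.28,25)[:-1]
for cx,cy,rx,ry,z in [(294.5,304,135.5,132,.09),(297,343,72,70,.125)]:
    print(circ([atz("wrist",((cx+rx*np.cos(a))/4.2+185,(cy+ry*np.sin(a))/4.2+110),z,o)[:2] for a in t]))
print(order.hand_in())
E
```

```text
(array([0.47001047, 0.21848928]), np.float64(0.030941150299128032))
(array([0.46946106, 0.21927835]), np.float64(0.014581065639938376))
the job is handed in; nothing more can be done
None
```

The spring unit stands upright in the tester's seat with its cap back up. I pressed it onto the stop ring, held it there at about 5.5 N for two seconds, released it and handed the job in at about 18 s; no verdict came back.

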